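# Mount a choke on its stud, spacer first

## Robot

A 6-joint arm with a two-finger parallel gripper is mounted at the origin on a cart in front of the work surface, level with it; the furniture and walls round the work are solid. World frame = base frame: x ahead of the robot, y to its left, z up, the work surface at z = 0. Lengths are in m, angles in rad, forces in N, time in s.
With the tool pointing down it reaches from about 0.275 to 0.725 m from the base axis. Payload 5.6 kg.
Tool frame: the origin (TCP) lies on the centre line of the jaws, within the pads' length; the fingertips stand 14 mm ahead of it and the grasp point (between the pads) lies 5 mm behind it (finger_overhang is the distance from the TCP to the fingertips, in m); z points along the fingers, y is the line along which they close (so a half turn about z gives the same grasp; the last joint's range is limited). The gripper opens to 85 mm and grips with 20 to 120 N. Pads are 22 mm wide; open, the fingers measure 114 mm over their backs; the gripper's body (76 mm by 85 mm) begins 54 mm behind the grasp point. The pads swing forward as they close: fully open they stand 13 mm farther back than shut.
Start: joints at [-1.033, 0.255, 0.108, 0, -1.424, -0.285], TCP at [0.138, -0.533, 0.245] pointing down, gripper open.
Joint ranges: [-2.95, 2.95], [-1.21, 1.97], [-1.09, 1.5], [-2.87, 1.71], [-2.94, -0.07], [-3.05, 3.05]. Speed limits (rad/s): [2.57, 2.57, 3.14, 3.14, 3.14, 3.14].

## Interface

Orientations are given as a rotation vector (axis times angle).
In Python, from bench import * gives the robot as it stands.
- The arm moves only by the shell command python3 -m creep 'ROWS' [OPENING] [FORCE]. ROWS is a JSON object of lists of equal length, an entry for each row: "slide": the shift along the tool's x, y, z as a fraction of full scale, a list of three; "rot": the turn, a rotation vector about the tool's x, y, z as a fraction of full scale, a list of three. In form: {"slide": [[x, y, z], ...], "rot": [[rx, ry, rz], ...]}. A call has 1 to 10 rows; each row shifts and turns the commanded pose from where the row before left it, along the tool's axes as they then stand; what a row does not reach is not made up. Full scale, the value 1, is 0.4 m for a shift and 180 degrees for a turn. A row lasts 1/10 s, in which the tool goes at most 50 mm and 8.59 degrees, less where a joint would pass 70% of its speed; a pose out of reach is approached as far as the arm can. A call with a number of a shift or a turn outside -1 to 1 is refused whole. A call with a gripper value outside its range is refused whole. OPENING is the closure, from -1 (fully open) to 1 (shut), set as the call begins (- or left out, the last holds). The fingers move at their own pace and stop on an object; FORCE is the grip in N (left out, the last holds). Time passes only in rows, so rows that do not move let the fingers close. It gives the time, the measured TCP pose, the force, the opening and the grip force at its end, in the units of the state.
- read_state(): the state, without advancing time (a new reading comes with each control period).
- read_camera(name): name is "side" or "top" or "wrist"; returns the picture (420x560x3 uint8, red, green, blue); there is no depth.
- calibration(name): a dict with "fx", "fy", "cx", "cy" (pixels), "k1" (the pictures are not rectified: a ray, as slopes to the right and down, at radius r is drawn at 1 + k1 r^2 times it, then the intrinsics apply), "rvec" (rotation vector, rad) and "tvec" (3), from world to camera coordinates, as OpenCV has them; the wrist camera has in their place "T_tool_cam" (4x4, takes a point from camera to tool coordinates, whose origin is the TCP and whose axes are the flange's). Camera axes: x right, y down, z forward; pixel columns grow to the right and rows downward; lengths in m; the calibration is good to about 2 mm. A picture is of the moment at which its call begins: read the wrist's pose just before it. calibration takes no time and is no camera call.
- sign_off(): hands the job in; it is judged then, once.
The state is a dict: "time": time; "joint_positions": joint angles; "joint_velocities": joint speeds; "effort": joint torques, N m; "tool_pos": TCP position; "ee_rot": TCP orientation; "contact_force": force on the tool from outside, world axes, zero at the start; "moment": the same for the moment, N m; "finger_gap": finger opening in m; "finger_force": force on a finger pad.
Only numpy, scipy, OpenCV 4.12 (cv2) and the standard library are available. Lean on these libraries where they do the work, as an engineer would, in place of code of your own. Each camera call takes 0.05 s, during which the arm holds its last target. There are 200 camera calls.

## Task

Mount the copper-wound ring choke on the dark steel plate: first put the red spacer ring over the brass stud, flat on the plate, then the choke over the stud so that it lies flat on the spacer. Lower each part down the stud rather than dropping it, and let go.

Things in the scene. Friction and masses are not known exactly. Their poses are not given: they have to be found in the camera images.
- plate: Square dark steel plate, 100 x 100 x 8 mm, fixed to the bench, with an upright brass stud at its centre. Origin: centre of the plate's underside, 2 mm above the bench top (it rests on the edge of a thin grey mat); z up along the stud; x, y along the plate's edges. The stud is 12 mm in diameter; its top, tapered over the last 8 mm, stands 50 mm above the plate. Place and yaw vary.
- stud_foot (a point): The point on the stud's axis at the plate's upper face, 10 mm above the bench top; axes as the plate's.
- spacer: Loose plain red plastic spacer ring lying flat on the bench or on the 2 mm thick grey mat: outer diameter 42 mm, hole 24 mm, 14 mm high, 40 g nominal. Origin: on the ring's axis, at its underside; z up along the axis. It is round, so its yaw does not matter. Grip it across the outside. It goes on the stud first, flat on the plate.
- choke: Loose ring choke lying flat on bench or mat: green ring core wound all round with copper wire (not the amber or blue roll of tape). Outer diameter 58 mm, hole 26 mm (24 mm between the wires), 26 mm high, about 150 g; round, so yaw does not matter. Origin: on its axis, at its underside; z up the axis. Grip it across the outside. Seated on the spacer, its underside is 14 mm above the plate's upper face.
Mind the look-alikes: they are no part of the job. Several things look just like the spacer: the one meant starts farthest from the robot's base. What is shaped like the choke but purple is not meant.

How it is judged:
On the way, in this order (a step that is already met when the one before it is completed fails the run):
1. the spacer ring lies flat on the plate, round the stud (((horizontal distance between spacer and stud_foot below 0.012 m and z of spacer in the frame of stud_foot between -0.004 and 0.004 m and angle between spacer's own z axis and vertical below 0.17 rad) or (horizontal distance between spacer and stud_foot below 0.012 m and z of spacer in the frame of stud_foot between 0.01 and 0.018 m and angle between spacer's own z axis and vertical above 2.97 rad))), for 0.2 s.
2. the choke lies flat on the spacer, round the stud (((horizontal distance between spacer and stud_foot below 0.012 m and z of spacer in the frame of stud_foot between -0.004 and 0.004 m and angle between spacer's own z axis and vertical below 0.17 rad) or (horizontal distance between spacer and stud_foot below 0.012 m and z of spacer in the frame of stud_foot between 0.01 and 0.018 m and angle between spacer's own z axis and vertical above 2.97 rad)) and ((horizontal distance between choke and stud_foot below 0.012 m and z of choke in the frame of stud_foot between 0.01 and 0.018 m and angle between choke's own z axis and vertical below 0.17 rad) or (horizontal distance between choke and stud_foot below 0.012 m and z of choke in the frame of stud_foot between 0.036 and 0.044 m and angle between choke's own z axis and vertical above 2.97 rad))), for 0.2 s.
At the end, for the whole second after the job is handed in: The spacer lies on the plate round the stud (its axis within 12 mm of the stud's, height within 4 mm of seated, tilt under 10 degrees), the choke lies on the spacer round the stud (the same tolerances), either face up, and both are at rest (all of step 2 and linear speed of each of spacer, choke below 0.02 m/s); the robot touches nothing.
It fails at once if the spacer is let fall down the stud from more than about 15 mm above its seat (horizontal distance between spacer and stud_foot below 0.012 m and z of spacer in the frame of stud_foot above 0.015 m and angle between spacer's own z axis and vertical below 0.5 rad and contact force between the fingers and spacer below 0.3 N and linear speed of spacer above 0.25 m/s).
It fails at once if the choke is let fall down the stud from more than about 15 mm above its seat (horizontal distance between choke and stud_foot below 0.012 m and z of choke in the frame of stud_foot above 0.029 m and angle between choke's own z axis and vertical below 0.5 rad and contact force between the fingers and choke below 0.3 N and linear speed of choke above 0.25 m/s).
It also fails if it takes over 51 s, if anything falls off the work surface, if the arm or the gripper's body presses on something with over 40 N, if the wrist force passes 120 N, or if a joint passes its speed limit or range.

## Working session

There is one attempt and no reset: what is moved stays moved. The work goes in short steps, Python scripts to look and compute and a shell command to move; the robot and the scene stay as the last step left them, time stands still between calls to the robot, and variables do not carry over. Pictures are saved under pics/ and viewed, at most 11 in all, crops included, and the job is handed in when it is done.

```bash
mkdir -p pics; cat > h.py <<'E'
from bench import *
import numpy as np, cv2
from scipy.spatial.transform import Rotation as R
def cam(name, st=None):
    c=calibration(name)
    if name=='wrist':
        st=st or read_state(); T=np.eye(4); T[:3,:3]=R.from_rotvec(st['ee_rot']).as_matrix(); T[:3,3]=st['tool_pos']
        M=np.linalg.inv(T@np.array(c['T_tool_cam']))
    else:
        M=np.eye(4); M[:3,:3]=R.from_rotvec(c['rvec']).as_matrix(); M[:3,3]=c['tvec']
    K=np.array([[c['fx'],0,c['cx']],[0,c['fy'],c['cy']],[0,0,1.]])
    return K,np.array([c['k1'],0,0,0,0.]),M
def ray(name,uv,z,C=None):
    K,d,M=C or cam(name)
    n=cv2.undistortPoints(np.array(uv,float).reshape(-1,1,2),K,d).reshape(-1,2)
    W=np.c_[n,np.ones(len(n))]@M[:3,:3]; o=-M[:3,:3].T@M[:3,3]
    return o+W*((z-o[2])/W[:,2])[:,None]
def proj(name,P,C=None):
    K,d,M=C or cam(name)
    return cv2.projectPoints(np.array(P,float).reshape(-1,1,3),cv2.Rodrigues(M[:3,:3])[0],M[:3,3],K,d)[0].reshape(-1,2)
def snap(name,f):
    im=read_camera(name); cv2.imwrite('pics/'+f,im[:,:,::-1]); return im
E
python3 - <<'E'
from h import *
s=read_state();print(s['tool_pos'],s['ee_rot'],s['finger_gap'],s['time'])
snap('top','top0.png');snap('side','side0.png')
E
```

```text
[ 0.13751784 -0.53203388  0.24435736] [ 3.95907351e-01 -3.11623470e+00 -3.06638305e-03] 0.08526944519988937 0.0
```

View pics/top0.png

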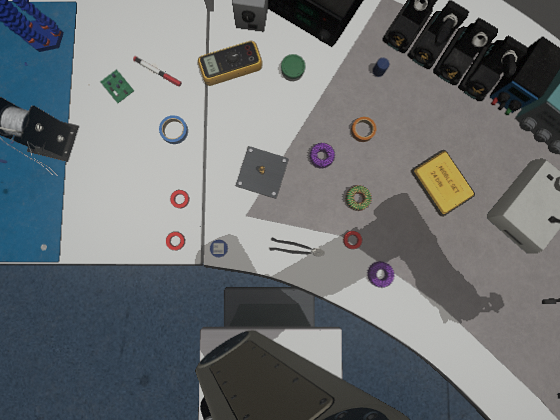

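View pics/side0.png

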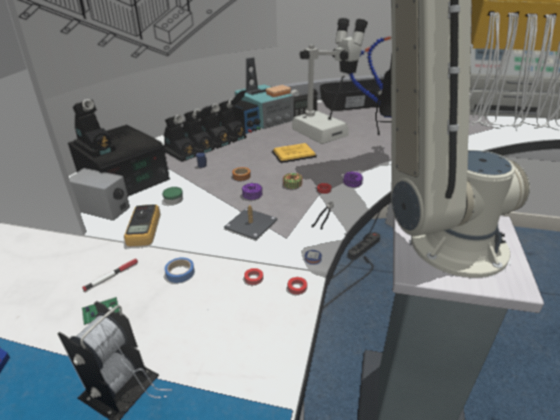

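The top view shows red rings at about (180,199), (175,241) and (353,240). The choke is at (358,197), the purple look-alikes at (322,155) and (381,274), and the plate at (262,172). The side view agrees. Next I measure them.

```bash
python3 - <<'E'
from h import *
im=cv2.imread('pics/top0.png');hsv=cv2.cvtColor(im,cv2.COLOR_BGR2HSV)
C=cam('top')
m=(((hsv[...,0]<8)|(hsv[...,0]>172))&(hsv[...,1]>130)).astype(np.uint8)
for (u,v) in [(180,199),(175,241),(353,240)]:
    w=np.zeros_like(m);w[v-16:v+16,u-16:u+16]=m[v-16:v+16,u-16:u+16]
    p=np.argwhere(w)[:,::-1].astype(np.int32);h=cv2.convexHull(p).astype(np.float32)
    (c,ax,an)=cv2.fitEllipse(h);q=ray('top',[c],.010,C)[0]
    print('red',c,ax,q,np.hypot(*q[:2]))
# choke: saturated pixels
u,v=358,197
w=np.zeros_like(m);w[v-17:v+17,u-17:u+17]=((hsv[...,1]>70))[v-17:v+17,u-17:u+17]
p=np.argwhere(w)[:,::-1].astype(np.int32);c,ax,an=cv2.fitEllipse(cv2.convexHull(p).astype(np.float32))
print('choke',c,ax,ray('top',[c],.02,C)[0])
# plate
w=np.zeros_like(m);w[135:210,225:300]=(hsv[...,2]<115)[135:210,225:300]
w=cv2.morphologyEx(w,cv2.MORPH_OPEN,np.ones((5,5)))
n,l,s,cc=cv2.connectedComponentsWithStats(w);k=1+np.argmax(s[1:,4])
r=cv2.minAreaRect(np.argwhere(l==k)[:,::-1].astype(np.int32));b=cv2.boxPoints(r)
B=ray('top',b,.010,C);print('plate',r,B,B.mean(0),np.linalg.norm(B-np.roll(B,1,0),axis=0))
f=B.mean(0);print(proj('top',[f,f+[0,0,.05]],C), proj('side',[f,f+[0,0,.05]]))
A=cv2.resize(im[130:270,160:300],(560,560),interpolation=cv2.INTER_CUBIC)
S=cv2.imread('pics/side0.png')[160:260,210:290];S=cv2.resize(S,(240,300),interpolation=cv2.INTER_CUBIC)
o=np.zeros((560,800,3),np.uint8);o[:,:560]=A;o[:300,560:]=S
o[300:540,560:]=cv2.resize(im[170:260,318:408],(240,240));cv2.imwrite('pics/z.png',o)
E
```

```text
red (179.0417022705078, 198.4491424560547) (17.095979690551758, 17.559724807739258) [0.44237815 0.21207857 0.01      ] 0.49058714386857744
red (174.55868530273438, 240.60720825195312) (17.269805908203125, 17.70185661315918) [0.34578063 0.21938105 0.01      ] 0.40950249047833054
red (352.2329406738281, 239.48802185058594) (17.41842269897461, 17.686473846435547) [ 0.34918993 -0.18627814  0.01      ] 0.39576906408334656
choke (358.3236389160156, 197.2507781982422) (24.349563598632812, 25.345409393310547) [ 0.44564216 -0.20015048  0.02      ]
plate ((261.8270263671875, 172.06216430664062), (43.377662658691406, 42.71597671508789), 17.10272979736328) [[ 0.47172014  0.08422091  0.01      ]
 [ 0.56872514  0.05611994  0.01      ]
 [ 0.53879084 -0.04117425  0.01      ]
 [ 0.4423577  -0.01186035  0.01      ]] [0.50539846 0.02182656 0.01      ] [0.1430648  0.14264199 0.        ]
[[261.84753733 171.9199167 ]
 [261.54850239 167.60295405]] [[251.36671983 221.3554425 ]
 [250.2537322  204.80970634]]
```

View pics/z.png

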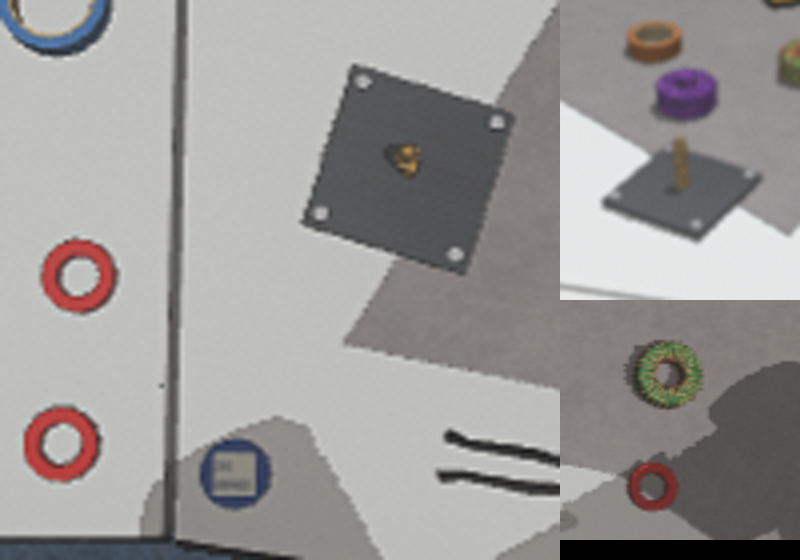

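The crop confirms three red rings. Their distances from the base are 0.491, 0.410 and 0.396 m, so the one meant is at (0.442, 0.212). The choke, green with copper wire, is at (0.446, -0.200) on the mat, and the plate is at (0.505, 0.022). I'll move over the spacer.

```bash
python3 -m creep '{"slide":[[0,0,0],[0,0,0],[-0.042,0.103,0],[-0.042,0.103,0],[-0.042,0.103,0],[-0.042,0.103,0],[-0.042,0.103,0],[-0.042,0.103,0],[-0.042,0.103,0],[-0.042,0.103,0]],"rot":[[0,0,0.0403],[0,0,0.0403],[0,0,0],[0,0,0],[0,0,0],[0,0,0],[0,0,0],[0,0,0],[0,0,0],[0,0,0]]}' -1 40
```

```text
time: 1.1
tool_pos: [0.272, -0.2013, 0.2451]
ee_rot: [0.001, 3.141, 0.0]
contact_force: [1.3, -0.5, 1.1]
finger_gap: 0.0855
finger_force: 0.0
```

```bash
python3 -m creep '{"slide":[[-0.0425,0.1033,0.02],[-0.0425,0.1033,0.02],[-0.0425,0.1033,0.02],[-0.0425,0.1033,0.02],[-0.0425,0.1033,0.02],[-0.0425,0.1033,0.02],[-0.0425,0.1033,0.02],[-0.0425,0.1033,0.02],[-0.0425,0.1033,0.02],[-0.0425,0.1033,0.02]],"rot":[[0,0,0],[0,0,0],[0,0,0],[0,0,0],[0,0,0],[0,0,0],[0,0,0],[0,0,0],[0,0,0],[0,0,0]]}' -0.365 40
python3 -m creep '{"slide":[[0,0,0],[0,0,0]],"rot":[[0,0,0],[0,0,0]]}'
cat > w.py <<'E'
from h import *
import sys
f=sys.argv[1]; s=read_state(); C=cam('wrist',s); im=snap('wrist',f)
g=(proj('wrist',[s['tool_pos']],C)); print('tcp px',g, 'cam at',-C[2][:3,:3].T@C[2][:3,3])
hsv=cv2.cvtColor(im,cv2.COLOR_RGB2HSV)
if len(sys.argv)>2 and sys.argv[2]=='red':
    m=(((hsv[...,0]<8)|(hsv[...,0]>172))&(hsv[...,1]>130)).astype(np.uint8)
    m=cv2.morphologyEx(m,cv2.MORPH_OPEN,np.ones((5,5)))
    n,l,st,cc=cv2.connectedComponentsWithStats(m)
    for k in range(1,n):
        if st[k,4]>300:
            c,ax,an=cv2.fitEllipse(cv2.convexHull(np.argwhere(l==k)[:,::-1].astype(np.int32)).astype(np.float32))
            print(c,ax,ray('wrist',[c],float(sys.argv[3]),C))
E
python3 w.py w1.png red 0.010
```

```text
time: 2.1
tool_pos: [0.4424, 0.2119, 0.1646]
ee_rot: [-0.0, -3.141, 0.001]
contact_force: [1.2, 0.0, 0.0]
finger_gap: 0.0582
finger_force: 0.0
time: 2.3
tool_pos: [0.4419, 0.2106, 0.1642]
ee_rot: [0.001, -3.14, 0.003]
contact_force: [0.5, -0.6, 0.5]
finger_gap: 0.0582
finger_force: 0.0
tcp px [[278.65960939 293.87015045]] cam at [0.36012468 0.20978736 0.29293252]
(287.9690246582031, 71.55357360839844) (52.95248031616211, 57.37035369873047) [[0.34571231 0.21807815 0.01      ]]
(278.5697021484375, 194.03318786621094) (46.85149383544922, 47.12548065185547) [[0.44236747 0.21117212 0.01      ]]
```

View pics/w1.png

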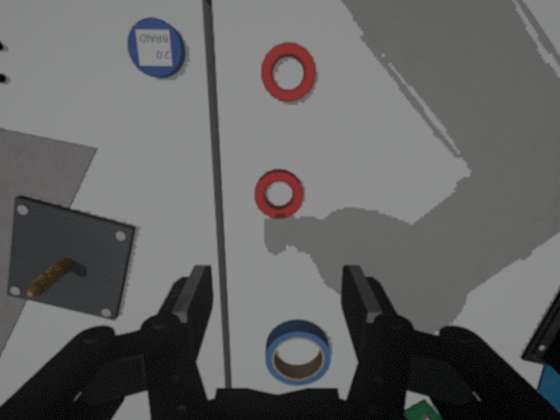

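The wrist view puts the spacer at (279,194), which gives (0.4424, 0.2112). That agrees with the top view to within 1 mm. The stud foot is at about (68,263).

```bash
python3 -m creep '{"slide":[[0,0.001,0.08],[0,0,0.08],[0,0,0.08],[0,0,0.06],[0,0,0.035],[0,0,0.02],[0,0,0]],"rot":[[0,0,0],[0,0,0],[0,0,0],[0,0,0],[0,0,0],[0,0,0],[0,0,0]]}'
python3 - <<'E'
from h import *
im=cv2.imread('pics/w1.png')
m=cv2.cvtColor(im,cv2.COLOR_BGR2GRAY)
E
```

```text
time: 3.05
tool_pos: [0.4418, 0.2096, 0.0231]
ee_rot: [-0.002, -3.141, 0.001]
contact_force: [0.3, -0.6, 0.6]
finger_gap: 0.0585
finger_force: 0.0
```

```bash
python3 -m creep '{"slide":[[0,0.003,0.0125],[0,0,0],[0,0,0]],"rot":[[0,0,0],[0,0,0],[0,0,0]]}'
python3 -m creep '{"slide":[[0,0,0],[0,0,0],[0,0,0],[0,0,0],[0,0,0]],"rot":[[0,0,0],[0,0,0],[0,0,0],[0,0,0],[0,0,0]]}' 1 40
```

```text
time: 3.35
tool_pos: [0.4426, 0.212, 0.0188]
ee_rot: [0.0, 3.141, 0.001]
contact_force: [0.2, -0.2, 0.1]
finger_gap: 0.0584
finger_force: 0.0
time: 3.85
tool_pos: [0.4426, 0.212, 0.0192]
ee_rot: [0.0, 3.141, 0.001]
contact_force: [-1.9, -0.3, 5.0]
finger_gap: 0.0392
finger_force: 39.5
```

```bash
python3 -m creep '{"slide":[[0,0,-0.03],[0,0,-0.07],[0,0,-0.1],[0,0,-0.1],[0,-0.06,-0.03],[0,-0.1,0],[0,-0.1,0],[0,-0.06,0],[0,0,0],[0,0,0]],"rot":[[0,0,0],[0,0,0],[0,0,0],[0,0,0],[0,0,0],[0,0,0],[0,0,0],[0,0,0],[0,0,0],[0,0,0]]}'
python3 w.py w2.png red 0.14
```

```text
time: 4.85
tool_pos: [0.4423, 0.0835, 0.1505]
ee_rot: [0.003, 3.141, 0.001]
contact_force: [0.0, 0.4, -1.4]
finger_gap: 0.0393
finger_force: 40.4
tcp px [[278.66013208 293.86347915]] cam at [0.36017323 0.08268196 0.27902746]
(466.7213134765625, 67.67218017578125) (55.389347076416016, 66.86752319335938) [[0.35263496 0.15294403 0.14      ]]
(275.91815185546875, 280.2606506347656) (88.9804916381836, 92.7228775024414) [[0.44185155 0.08234003 0.14      ]]
```

View pics/w2.png

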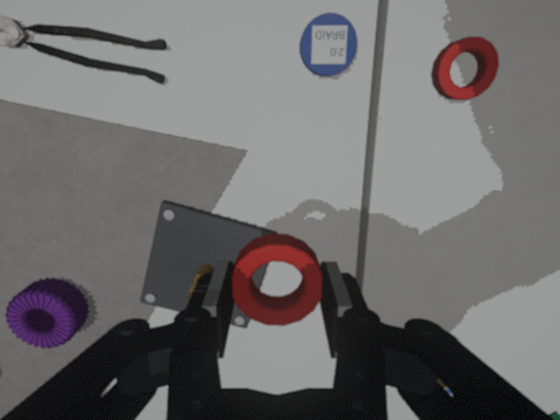

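The ring is held level at (276,280). The stud shows at about (203,268), with plate corners at (165,201), (143,299) and (247,327).

```bash
python3 - <<'E'
from h import *
s=read_state()
for f,P,q in [('w1',[.4419,.2106,.1642],[(15,196),(135,227),(117,317),(8,292)]),('w2',s['tool_pos'],[(165,201),(277,232),(247,327),(143,299)])]:
    C=cam('wrist',dict(tool_pos=P,ee_rot=[0,3.1415,0.0]))
    B=ray('wrist',q,.01,C);print(f,B[:,:2].round(4).tolist(),B.mean(0))
    c=B.mean(0);c[2]=.01;print(proj('wrist',[c,c+[0,0,.05],[.5054,.0218,.01],[.5054,.0218,.06]],C).round(1).tolist())
im=cv2.imread('pics/w2.png')[190:340,130:290];cv2.imwrite('pics/w2c.png',cv2.resize(im,(640,600),interpolation=cv2.INTER_CUBIC))
E
```

```text
w1 [[0.4445, -0.0095], [0.4727, 0.086], [0.565, 0.0574], [0.5366, -0.0373]] [0.50470708 0.02416111 0.01      ]
[[69.9, 260.3], [32.0, 291.0], [67.3, 261.0], [29.0, 291.8]]
w2 [[0.445, -0.0074], [0.4723, 0.0836], [0.567, 0.0559], [0.5368, -0.0362]] [0.50524765 0.02396704 0.01      ]
[[208.4, 267.2], [195.5, 300.3], [205.9, 267.4], [192.6, 300.5]]
```

View pics/w2c.png

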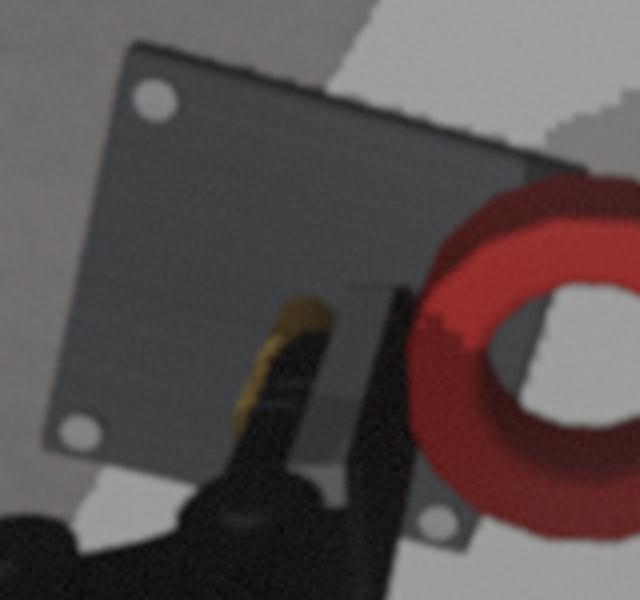

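The stud foot falls at about (206,269), which matches the estimate of (0.505, 0.0225). I'll go over it, then down just past the tip.

```bash
python3 -m creep '{"slide":[[-0.05,-0.05,0],[-0.06,-0.06,0],[-0.047,-0.041,0.03],[0,0,0.06],[0,0,0.05],[0,0,0],[0,0,0]],"rot":[[0,0,0],[0,0,0],[0,0,0],[0,0,0],[0,0,0],[0,0,0],[0,0,0]]}'
python3 - <<'E'
from h import *
t=snap('top','t2.png')[130:230,210:310,::-1];s=snap('side','s2.png')[150:250,200:300,::-1]
cv2.imwrite('pics/c2.png',np.hstack([cv2.resize(a,(400,400),interpolation=cv2.INTER_CUBIC) for a in(t,s)]))
E
```

```text
time: 5.6
tool_pos: [0.5053, 0.024, 0.0946]
ee_rot: [0.002, -3.141, 0.001]
contact_force: [0.1, 0.8, -0.8]
finger_gap: 0.0396
finger_force: 40.5
```

View pics/c2.png

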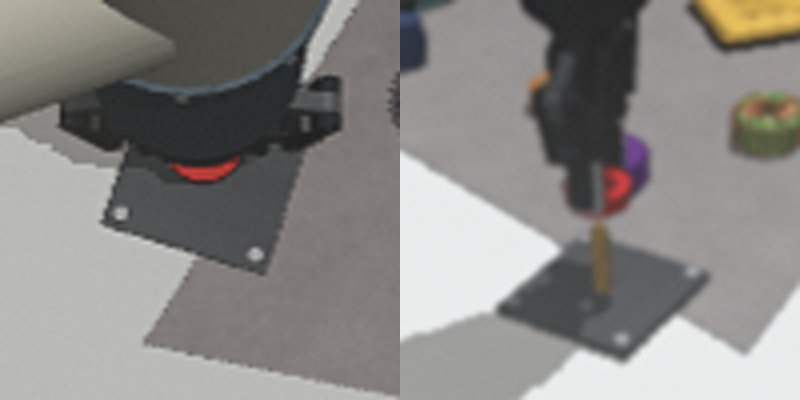

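In the crop from the side camera, the ring at (599,190) is centred over the stud at (599,225). I'll lower it.

```bash
python3 -m creep '{"slide":[[0,0,0.035],[0,0,0.035],[0,0,0]],"rot":[[0,0,0],[0,0,0],[0,0,0]]}'
python3 -m creep '{"slide":[[0,0,0.03],[0,0,0.03],[0,0,0.018],[0,0,0],[0,0,0]],"rot":[[0,0,0],[0,0,0],[0,0,0],[0,0,0],[0,0,0]]}'
```

```text
time: 6.0
tool_pos: [0.5044, 0.0235, 0.0659]
ee_rot: [-0.0, -3.14, 0.0]
contact_force: [-0.8, 0.3, -0.7]
finger_gap: 0.0392
finger_force: 40.5
time: 6.5
tool_pos: [0.5056, 0.0235, 0.0359]
ee_rot: [0.0, 3.14, 0.0]
contact_force: [-1.0, -0.3, -1.0]
finger_gap: 0.0396
finger_force: 40.5
```

```bash
python3 -m creep '{"slide":[[0,0,0.008],[0,0,0.006],[0,0,0],[0,0,0]],"rot":[[0,0,0],[0,0,0],[0,0,0],[0,0,0]]}'
```

```text
time: 6.9
tool_pos: [0.505, 0.0233, 0.0295]
ee_rot: [-0.001, -3.142, 0.0]
contact_force: [0.3, -0.4, -0.8]
finger_gap: 0.0395
finger_force: 40.5
```

```bash
python3 -m creep '{"slide":[[0,0,0.003],[0,0,0],[0,0,0]],"rot":[[0,0,0],[0,0,0],[0,0,0]]}'
```

```text
time: 7.2
tool_pos: [0.5052, 0.0233, 0.0292]
ee_rot: [0.0, 3.141, -0.0]
contact_force: [-3.6, 0.3, 7.3]
finger_gap: 0.0393
finger_force: 41.1
```

```bash
python3 -m creep '{"slide":[[0,0,0],[0,0,0],[0,0,0],[0,0,0],[0,0,-0.03],[0,0,-0.07],[0,0,-0.1],[0,0,-0.1],[0,0,-0.04],[0,0,0]],"rot":[[0,0,0],[0,0,0],[0,0,0],[0,0,0],[0,0,0],[0,0,0],[0,0,0],[0,0,0],[0,0,0],[0,0,0]]}' -0.365
python3 -m creep '{"slide":[[0,-0.05,0],[0.02,-0.1,0],[0.02,-0.1,0],[0.03,-0.1,0],[0.03,-0.1,0],[0.03,-0.07,0],[0.02,-0.04,0],[0,0,0],[0,0,0]],"rot":[[0,0,0],[0,0,0],[0,0,0],[0,0,0],[0,0,0],[0,0,0],[0,0,0],[0,0,0],[0,0,0]]}' -1
python3 w.py w3.png red 0.020
python3 - <<'E'
from h import *
w=cv2.imread('pics/w3.png')
t=snap('top','t3.png')[120:220,210:310,::-1];s=snap('side','s3.png')[150:250,200:300,::-1]
o=np.zeros((420,780,3),np.uint8);o[:,:560]=w
o[:210,570:]=cv2.resize(t,(210,210),interpolation=cv2.INTER_CUBIC);o[210:,570:]=cv2.resize(s,(210,210),interpolation=cv2.INTER_CUBIC)
cv2.imwrite('pics/c3.png',o)
E
```

```text
time: 8.2
tool_pos: [0.5067, 0.0237, 0.1673]
ee_rot: [0.0, 3.136, 0.002]
contact_force: [-0.5, 0.0, -0.1]
finger_gap: 0.0585
finger_force: 0.0
time: 9.1
tool_pos: [0.4445, -0.2005, 0.1634]
ee_rot: [-0.002, -3.14, -0.001]
contact_force: [0.5, -0.3, -0.2]
finger_gap: 0.0855
finger_force: 0.0
tcp px [[278.65984076 293.86360866]] cam at [ 0.36263233 -0.2014208   0.2920876 ]
(295.60601806640625, 72.787353515625) (53.730316162109375, 58.32958221435547) [[ 0.34980489 -0.18724262  0.02      ]]
(534.4470825195312, 262.69830322265625) (47.83380126953125, 56.82790756225586) [[0.50409448 0.0206857  0.02      ]]
```

View pics/c3.png

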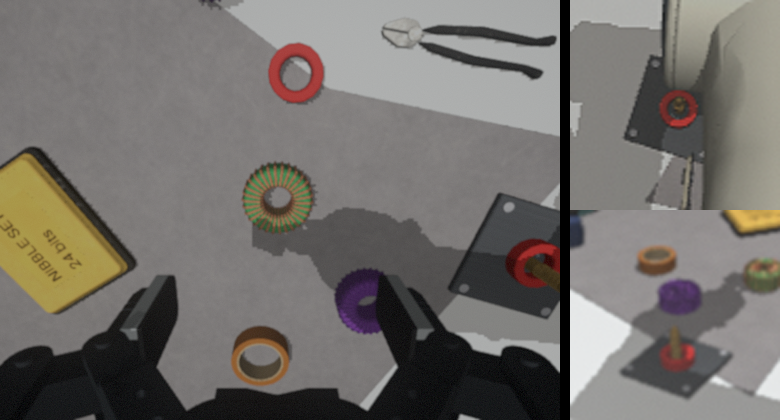

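The spacer lies on the plate round the stud, in both the top and side insets. The choke is at (279,198) in the wrist view and the purple one is at (365,302). I'll measure both.

```bash
python3 - <<'E'
from h import *
C=cam('wrist',dict(tool_pos=[.4452,-.2005,.1634],ee_rot=[0,3.1415,0]))
im=cv2.imread('pics/w3.png');h=cv2.cvtColor(im,cv2.COLOR_BGR2HSV)
m=((h[...,1]>75)&(h[...,2]>40)).astype(np.uint8);w=m*0;w[152:245,232:326]=m[152:245,232:326]
w=cv2.morphologyEx(w,cv2.MORPH_CLOSE,np.ones((5,5)));n,l,s,_=cv2.connectedComponentsWithStats(w);k=1+np.argmax(s[1:,4])
c,ax,a=cv2.fitEllipse(cv2.convexHull(np.argwhere(l==k)[:,::-1].astype(np.int32)).astype(np.float32));print(c,ax)
print(ray('wrist',[c,(278.5,198)],.020,C),ray('wrist',[(365,302)],.015,C),read_state()['tool_pos'])
E
```

```text
(277.3253479003906, 198.0440216064453) (70.14759063720703, 70.57676696777344)
[[ 0.44624527 -0.20071676  0.02      ]
 [ 0.44620784 -0.19975189  0.02      ]] [[ 0.54841674 -0.11951049  0.015     ]] [ 0.44517108 -0.19988803  0.16391099]
```

```bash
python3 -m creep '{"slide":[[-0.002,0,0.08],[0,0,0.08],[0,0,0.08],[0,0,0.06],[0,0,0.035],[0,0,0.014],[0,0,0],[0,0,0]],"rot":[[0,0,0],[0,0,0],[0,0,0],[0,0,0],[0,0,0],[0,0,0],[0,0,0],[0,0,0]]}'
python3 -m creep '{"slide":[[0,0,0],[0,0,0],[0,0,0],[0,0,0],[0,0,0]],"rot":[[0,0,0],[0,0,0],[0,0,0],[0,0,0],[0,0,0]]}' 1 50
```

```text
time: 10.05
tool_pos: [0.4466, -0.2005, 0.0255]
ee_rot: [-0.001, 3.14, -0.001]
contact_force: [0.6, 0.0, 0.1]
finger_gap: 0.0852
finger_force: 0.0
time: 10.55
tool_pos: [0.4463, -0.2007, 0.0259]
ee_rot: [0.0, 3.14, -0.001]
contact_force: [-1.2, 1.8, 7.5]
finger_gap: 0.0499
finger_force: 50.6
```

```bash
python3 -m creep '{"slide":[[0,0,-0.02],[0,0,-0.05],[0,0,-0.1],[0,0,-0.1],[0,0,-0.05],[0,0,0],[0,0,0]],"rot":[[0,0,0],[0,0,0],[0,0,0],[0,0,0],[0,0,0],[0,0,0],[0,0,0]]}'
python3 w.py w4.png
python3 - <<'E'
from h import *
w=cv2.imread('pics/w4.png')
s=snap('side','s4.png')[110:210,240:340,::-1]
o=np.zeros((420,780,3),np.uint8);o[:,:560]=w
o[:210,570:]=cv2.resize(s,(210,210),interpolation=cv2.INTER_CUBIC)
cv2.imwrite('pics/c4.png',o)
E
```

```text
time: 11.25
tool_pos: [0.4454, -0.2004, 0.1526]
ee_rot: [0.001, 3.141, 0.001]
contact_force: [0.2, 0.3, -2.5]
finger_gap: 0.0502
finger_force: 52.4
tcp px [[278.66006713 293.86448869]] cam at [ 0.36328906 -0.20131406  0.281144  ]
```

View pics/c4.png

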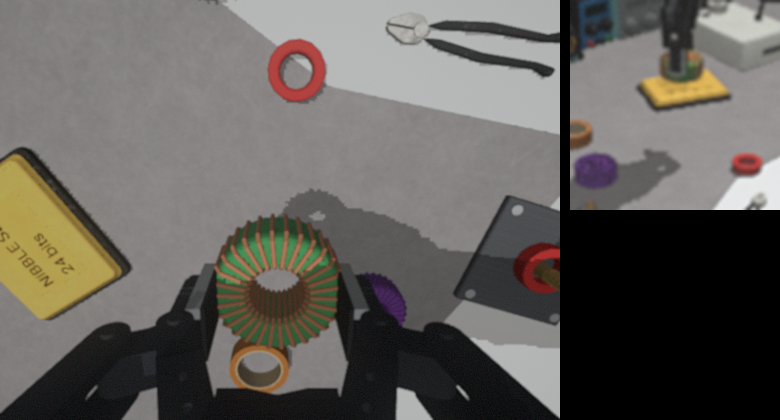

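The choke is held level and centred between the pads at (277,281), and the side inset confirms it is lifted. I'll carry it over the stud.

```bash
python3 -m creep '{"slide":[[-0.01,0.04,0],[-0.027,0.1,0],[-0.027,0.1,0],[-0.027,0.1,0],[-0.027,0.1,0],[-0.02,0.08,0],[-0.0095,0.04,0.04],[0,0,0.06],[0,0,0],[0,0,0]],"rot":[[0,0,0],[0,0,0],[0,0,0],[0,0,0],[0,0,0],[0,0,0],[0,0,0],[0,0,0],[0,0,0],[0,0,0]]}'
python3 - <<'E'
from h import *
s=snap('side','s5.png')[150:250,200:300,::-1];t=snap('top','t5.png')[130:230,210:310,::-1]
cv2.imwrite('pics/c5.png',np.hstack([cv2.resize(a,(400,400),interpolation=cv2.INTER_CUBIC) for a in(t,s)]))
E
```

```text
time: 12.35
tool_pos: [0.5042, 0.0228, 0.112]
ee_rot: [-0.001, -3.139, 0.002]
contact_force: [0.6, -0.2, -1.0]
finger_gap: 0.0504
finger_force: 52.6
```

View pics/c5.png

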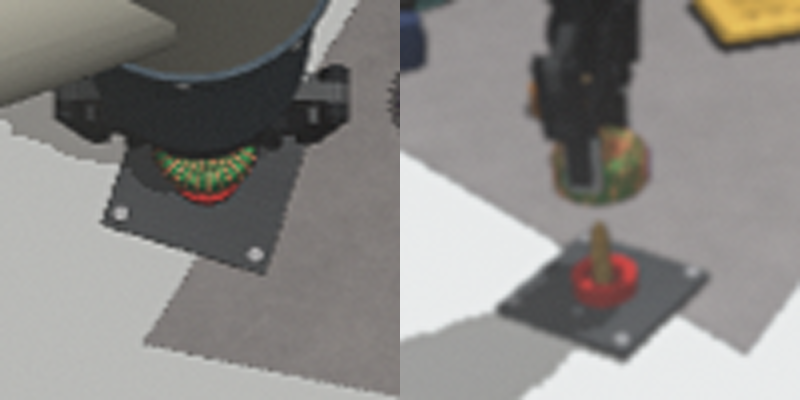

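The choke at (601,165) is centred over the stud at (600,225). I'll lower it.

```bash
python3 -m creep '{"slide":[[-0.001,0.001,0.04],[0,0,0.04],[0,0,0.01],[0,0,0]],"rot":[[0,0,0],[0,0,0],[0,0,0],[0,0,0]]}'
python3 -m creep '{"slide":[[0,0,0.025],[0,0,0.025],[0,0,0.01],[0,0,0],[0,0,0]],"rot":[[0,0,0],[0,0,0],[0,0,0],[0,0,0],[0,0,0]]}'
```

```text
time: 12.85
tool_pos: [0.5053, 0.0234, 0.0771]
ee_rot: [0.001, 3.142, -0.0]
contact_force: [1.0, 0.3, -0.5]
finger_gap: 0.0503
finger_force: 52.5
time: 13.35
tool_pos: [0.5053, 0.0237, 0.0527]
ee_rot: [0.0, 3.142, -0.0]
contact_force: [-0.1, 0.0, -1.4]
finger_gap: 0.05
finger_force: 52.5
```

```bash
python3 -m creep '{"slide":[[0,0,0.005],[0,0,0.004],[0,0,0],[0,0,0]],"rot":[[0,0,0],[0,0,0],[0,0,0],[0,0,0]]}'
```

```text
time: 13.75
tool_pos: [0.5052, 0.0238, 0.0491]
ee_rot: [0.001, 3.142, 0.0]
contact_force: [-0.2, -0.3, -1.5]
finger_gap: 0.05
finger_force: 52.6
```

```bash
python3 -m creep '{"slide":[[0,0,0.004],[0,0,0],[0,0,0]],"rot":[[0,0,0],[0,0,0],[0,0,0]]}'
```

```text
time: 14.05
tool_pos: [0.5055, 0.0238, 0.0478]
ee_rot: [0.0, 3.141, 0.0]
contact_force: [-1.5, 0.7, 1.7]
finger_gap: 0.0499
finger_force: 52.8
```

Contact came at the expected height (about 0.048). I'll press down a hair more, release, rise and look.

```bash
python3 -m creep '{"slide":[[0,0,0.001],[0,0,0]],"rot":[[0,0,0],[0,0,0]]}'
python3 -m creep '{"slide":[[0,0,0],[0,0,0],[0,0,0],[0,0,0],[0,0,-0.03],[0,0,-0.07],[0,0,-0.1],[0,0,-0.1],[0,0,-0.1],[0,0,0]],"rot":[[0,0,0],[0,0,0],[0,0,0],[0,0,0],[0,0,0],[0,0,0],[0,0,0],[0,0,0],[0,0,0],[0,0,0]]}' -1
python3 -m creep '{"slide":[[0,-0.05,0],[0,-0.1,0],[0,-0.1,0],[0,-0.05,0],[0,0,0],[0,0,0]],"rot":[[0,0,0],[0,0,0],[0,0,0],[0,0,0],[0,0,0],[0,0,0]]}'
python3 - <<'E'
from h import *
s=snap('side','s6.png')[150:250,200:300,::-1];t=snap('top','t6.png')[120:220,210:310,::-1]
cv2.imwrite('pics/c6.png',np.hstack([cv2.resize(a,(400,400),interpolation=cv2.INTER_CUBIC) for a in(t,s)]))
f=[.5052,.0225]
print(proj('side',[[*f,z] for z in (.010,.024,.050,.060)]))
E
```

```text
time: 14.25
tool_pos: [0.5056, 0.0238, 0.0477]
ee_rot: [0.0, 3.141, 0.0]
contact_force: [-2.8, 0.1, 4.7]
finger_gap: 0.0506
finger_force: 53.2
time: 15.25
tool_pos: [0.5083, 0.024, 0.2132]
ee_rot: [-0.0, 3.13, 0.003]
contact_force: [0.3, -0.7, -0.6]
finger_gap: 0.0855
finger_force: 0.0
time: 15.85
tool_pos: [0.505, -0.0964, 0.2066]
ee_rot: [-0.002, -3.141, -0.0]
contact_force: [-0.2, -0.2, -0.3]
finger_gap: 0.0857
finger_force: 0.0
[[251.36415377 221.51312558]
 [251.05777907 216.96906189]
 [250.47753226 208.34470689]
 [250.25038477 204.96199946]]
```

View pics/c6.png

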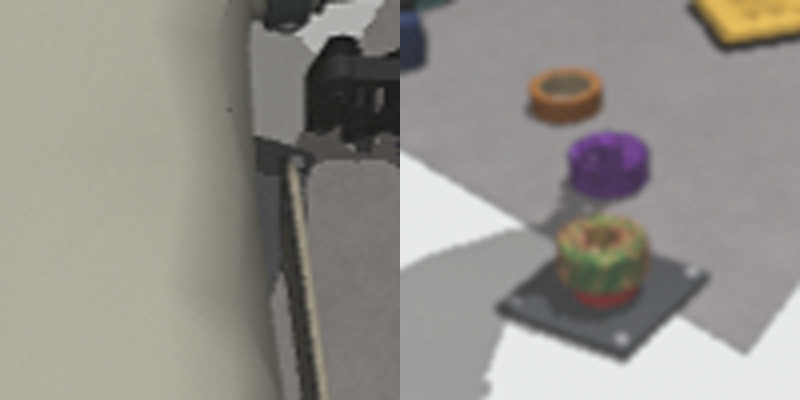

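In the crop from the side camera, the choke at (603,255) lies level on the red spacer at (605,295), with the stud inside the hole. The gripper is clear, so I hand in.

```bash
python3 -c "
from bench import *
print(sign_off())"
```

```text
the job is handed in; nothing more can be done
None
```

I put the red spacer and then the choke down over the stud and let go of both; the last side-camera picture shows the choke lying flat on the spacer, and I handed the job in at about 16 s, but `sign_off()` returned no verdict.

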